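# Heft three alike parts boxes and pile them in the order bin, heaviest at the bottom

## Task

The three closed cardboard boxes look alike but hold different parts: heft them to feel which is heavier. Pile them squarely in the blue bin with their long sides along its high back wall, the heaviest first at the bottom, then the middle one, the lightest on top, setting each down rather than dropping it, and leave the whole pile pushed up tight and flat against that wall. Do not disturb the other things on the bench.

Things in the scene. Friction and masses are not known exactly. Their poses are not given: they have to be found in the camera images.
- box_a: one of three closed, rigid cardboard boxes that look exactly alike, taped round the middle: 60 mm (its x) by 100 mm (its y, the long side) by 34 mm high; origin at the centre of its underside, z up. Loose. Of the three, one weighs 0.61 to 0.75 kg, one 0.34 to 0.44 kg and one 0.15 to 0.21 kg; which is which changes each time and can only be felt. Starts with its long side within 0.4 rad of world y
- box_b: one of three closed, rigid cardboard boxes that look exactly alike, taped round the middle: 60 mm (its x) by 100 mm (its y, the long side) by 34 mm high; origin at the centre of its underside, z up. Loose. Of the three, one weighs 0.61 to 0.75 kg, one 0.34 to 0.44 kg and one 0.15 to 0.21 kg; which is which changes each time and can only be felt. Starts with its long side within 0.4 rad of world y
- box_c: as box_a and box_b in every respect but weight. (The contents of the heaviest, middle and lightest box are called heavy_load, middle_load and light_load in the rules: a round pack shut in the middle of the box, its underside 3 mm above the box's; they cannot be seen and their places are not given.)
- bin: blue open-fronted stacking bin, fixed to the bench: outside 236 mm (its x) by 158 mm (its y) by 108 mm high, walls and floor 4 mm; origin at the centre of its underside, x towards the high back wall (108 mm high, farthest from the robot), z up. Front wall 36 mm high; side walls 108 mm high in the back half, sloping down to 45 mm at the front. Friction of boxes on bin or boxes 0.4 to 0.8
- bin_back (a point): middle of the inner face of the bin's high back wall, at the bin's floor (114 mm in x, 4 mm in z from the bin's origin); axes as the bin's. A box flat against the wall has its origin at x = -30 mm from here; the layers' undersides lie 0, 34 and 68 mm above it. Fingers do not fit between wall and a box touching it, so boxes are set down clear of the wall and pushed home
- grip: bystander: lime rubber club grip lying along y, 268 mm long, 31 mm at the butt; origin at its middle, on the bench
- ferrule: bystander: small black plastic ferrule standing on end, 15 mm across, 28 mm high; origin under its centre
- tip_weight: bystander: zinc shaft tip weight lying down, 62 mm long, 13 mm head; origin under its middle
- tape_roll: bystander: roll of grip tape lying flat, 96 mm across, 48 mm high; origin under its centre
- solvent: bystander: closed white bottle with red cap, 64 mm across, 165 mm high; origin under its centre
- clamp_block: bystander: black rubber shaft clamp block, 66 by 100 by 40 mm high; origin under its centre

How it is judged (in metres and radians):
On the way, in this order (a step that is already met when the one before it is completed fails the run):
1. the heaviest box has been set down and let go on the bin's floor, before the other two are in the bin (z of heavy_load in the frame of bin_back between -0.004 and 0.01 m and x of heavy_load in the frame of bin_back between -0.2 and -0.02 m and y of heavy_load in the frame of bin_back between -0.05 and 0.05 m and linear speed of heavy_load below 0.03 m/s and contact force between the fingers and box_a below 0.3 N and contact force between the fingers and box_b below 0.3 N and contact force between the fingers and box_c below 0.3 N and horizontal distance between each of middle_load, light_load and heavy_load above 0.1 m), for 0.2 s.
2. the middle box has been set down on it and let go, before the lightest is in the bin (z of heavy_load in the frame of bin_back between -0.004 and 0.01 m and x of heavy_load in the frame of bin_back between -0.2 and -0.02 m and y of heavy_load in the frame of bin_back between -0.05 and 0.05 m and linear speed of each of heavy_load, middle_load below 0.03 m/s and z of middle_load in the frame of bin_back between 0.03 and 0.044 m and x of middle_load in the frame of bin_back between -0.2 and -0.02 m and y of middle_load in the frame of bin_back between -0.05 and 0.05 m and contact force between the fingers and box_a below 0.3 N and contact force between the fingers and box_b below 0.3 N and contact force between the fingers and box_c below 0.3 N and horizontal distance between middle_load and heavy_load below 0.035 m and horizontal distance between light_load and heavy_load above 0.1 m), for 0.2 s.
At the end, for the whole second after the job is handed in: Heaviest box on the bin floor, middle one on it, lightest on top: flat (height 7 mm, tilt 0.12 rad), centres within 20 mm of each other seen from above, long sides within 7 mm of the high back wall and 0.1 rad parallel to it; all released and at rest; other things within 25 mm (z of heavy_load in the frame of bin_back between -0.004 and 0.01 m and x of heavy_load in the frame of bin_back between -0.2 and -0.02 m and y of heavy_load in the frame of bin_back between -0.05 and 0.05 m and linear speed of each of heavy_load, middle_load, light_load, box_a, box_b, box_c below 0.03 m/s and z of middle_load in the frame of bin_back between 0.03 and 0.044 m and x of middle_load in the frame of bin_back between -0.2 and -0.02 m and y of middle_load in the frame of bin_back between -0.05 and 0.05 m and z of light_load in the frame of bin_back between 0.064 and 0.078 m and x of light_load in the frame of bin_back between -0.2 and -0.02 m and y of light_load in the frame of bin_back between -0.05 and 0.05 m and x of each of box_a, box_b, box_c in the frame of bin_back above -0.037 m and angle between the x axis of each of box_a, box_b, box_c and the x axis of bin, either way round below 0.1 rad and angle between each of box_a, box_b, box_c's own z axis and vertical below 0.12 rad and contact force between the fingers and box_a below 0.3 N and contact force between the fingers and box_b below 0.3 N and contact force between the fingers and box_c below 0.3 N and horizontal distance between box_a and box_b below 0.02 m and horizontal distance between each of box_b, box_a and box_c below 0.02 m); the robot touches nothing.
It fails at once if one of the bystanders (grip, ferrule, tip weight, tape roll, bottle, clamp block) is moved more than 25 mm (distance of any of grip, ferrule, tip_weight, tape_roll, solvent, clamp_block from where it was at the start of the episode above 0.025 m).
It fails at once if a box is dropped or thrown (over 0.6 m/s while the gripper does not touch it) ((contact force between each of the fingers, the arm and box_a below 0.05 N and linear speed of box_a above 0.6 m/s) or (contact force between each of the fingers, the arm and box_b below 0.05 N and linear speed of box_b above 0.6 m/s) or (contact force between each of the fingers, the arm and box_c below 0.05 N and linear speed of box_c above 0.6 m/s)).
It fails at once if a box is tipped over by more than 0.8 rad (angle between any of box_a, box_b, box_c's own z axis and vertical above 0.8 rad).
It also fails if it takes over 72 s, if anything falls off the work surface, if the arm or the gripper's body presses on something with over 40 N, if the wrist force passes 120 N, or if a joint passes its speed limit or range.

## Robot

A 6-joint arm with a two-finger parallel gripper is mounted at the origin on the work surface. World frame = base frame: x ahead of the robot, y to its left, z up, the work surface at z = 0. Lengths are in mm, angles in rad, forces in N, time in s.
With the tool pointing down it reaches from about 350 to 775 mm from the base axis. Payload 7.3 kg.
Tool frame: the origin (TCP) lies at the very end of the fingers, on their centre line; the grasp point (between the pads) lies 19 mm behind it; z points along the fingers, y is the line along which they close (so a half turn about z gives the same grasp; the last joint's range is limited). The gripper opens to 92 mm and grips with 3 to 60 N. Pads are 19 mm wide; open, the fingers measure 130 mm over their backs; the gripper's body (75 mm by 190 mm) begins 47 mm behind the grasp point.
Start: joints at [1.029, 0.342, 1.524, -0, 1.275, -0.146], TCP at [202.399, 484.437, 226.741] pointing down, gripper open.
Joint ranges: [-2.53, 2.53], [-0.77, 2.02], [0.04, 2.7], [-1, 4.14], [0.28, 2.66], [-3.11, 3.11]. Speed limits (rad/s): [2.57, 2.57, 3.14, 3.14, 3.14, 3.14].

## Interface

Orientations are given as [roll, pitch, yaw] about the fixed x, y, z axes, in that order (R = Rz(yaw) Ry(pitch) Rx(roll)).
In Python, from plant import get_obs, capture, close_job gives the robot as it stands. The module is installed in compiled form; this text tells all that it offers.
- The arm moves only by the shell command python3 -m handwheel 'ROWS'. ROWS is JSON, a list of rows, each a list of 3 entries, a list of its own where there are three numbers: the turn, a rotation vector about the tool's x, y, z in degrees, then the shift along the tool's x, y, z in m, then the opening, from 0 (shut) to 1 (fully open). A call has 1 to 12 rows; each row is the pose to reach, as a shift and turn from the pose commanded when the call began, along the tool's axes at that moment; what a row does not reach only later rows make up. A row lasts 1/10 s, in which the tool goes at most 50 mm and 8.59 degrees, less where a joint would pass 70% of its speed; a pose out of reach is approached as far as the arm can. A call with a gripper value outside its range is refused whole. The fingers move at their own pace and stop on an object; the grip force is fixed at half the most. Time passes only in rows, so rows that repeat a pose let the fingers close. It gives the time, the measured TCP pose, the force, the opening and the grip force at its end, in the units of the state.
- get_obs(): the state, without advancing time (a new reading comes with each control period).
- capture(name): name is "scene" or "top"; returns a dict with "image" (400x640x3 uint8, red, green, blue), "depth" (400x640 float32, mm along the optical axis (not along the pixel's ray), 0 where there is no reading), "fx", "fy", "cx", "cy" (pixels), "camera_from_world" (4x4, takes a point from world to camera coordinates). Camera axes: x right, y down, z forward; pixel columns grow to the right and rows downward; lengths in mm; the calibration is good to about 2 mm. A picture is of the moment at which its call begins.
- close_job(): hands the job in; it is judged then, once.
The state is a dict: "time": time; "joint_positions": joint angles; "dq": joint speeds; "tau": joint torques, N m; "tool_pos": TCP position; "tcp_rot": TCP orientation; "contact_force": force on the tool from outside, world axes, zero at the start; "moment": the same for the moment, N m; "grip_width": finger opening in mm; "finger_force": force on a finger pad.
Only numpy, scipy, OpenCV 4.12 (cv2) and the standard library are available. Lean on these libraries where they do the work, as an engineer would, in place of code of your own. Each camera call takes 0.05 s, during which the arm holds its last target. There are 200 camera calls.

## Working session

There is one attempt and no reset: what is moved stays moved. The work goes in short steps, Python scripts to look and compute and a shell command to move; the robot and the scene stay as the last step left them, time stands still between calls to the robot, and variables do not carry over. Pictures are saved under pics/ and viewed, at most 10 in all, crops included, and the job is handed in when it is done.

```bash
mkdir -p pics; python3 - <<'E'
from plant import get_obs, capture
import cv2,numpy as np
o=get_obs(); print({k:np.round(v,3).tolist() for k,v in o.items()})
for n in("top","scene"):
    c=capture(n); cv2.imwrite(f"pics/{n}0.png",c["image"][:,:,::-1]); np.savez(f"{n}0.npz",**c)
    print(n,c["fx"],c["cx"],c["cy"],np.round(c["camera_from_world"],3).tolist())
E
```

```text
{'time': 0.0, 'joint_positions': [1.029, 0.343, 1.525, 0.0, 1.275, -0.146], 'dq': [-0.001, -0.0, -0.001, 0.0, 0.002, 0.001], 'tau': [0.002, -43.123, -24.422, 0.072, 0.056, -0.0], 'tool_pos': [202.177, 484.082, 226.058], 'tcp_rot': [-3.14, -0.0, 2.746], 'contact_force': [0.033, -0.672, -0.039], 'moment': [0.011, -0.022, -0.037], 'finger_force': 0.0, 'grip_width': 91.897}
top 478.38990335998625 318.1725995689085 198.564553857611 [[0.009, -1.0, 0.012, 10.854], [-0.998, -0.009, -0.058, 624.255], [0.058, -0.012, -0.998, 1097.092], [0.0, 0.0, 0.0, 1.0]]
scene 385.0140974790153 320.30126154171705 200.97491665438494 [[0.608, 0.794, -0.016, -398.911], [0.518, -0.412, -0.749, -260.979], [-0.602, 0.447, -0.662, 1314.377], [0.0, 0.0, 0.0, 1.0]]
```

View pics/top0.png

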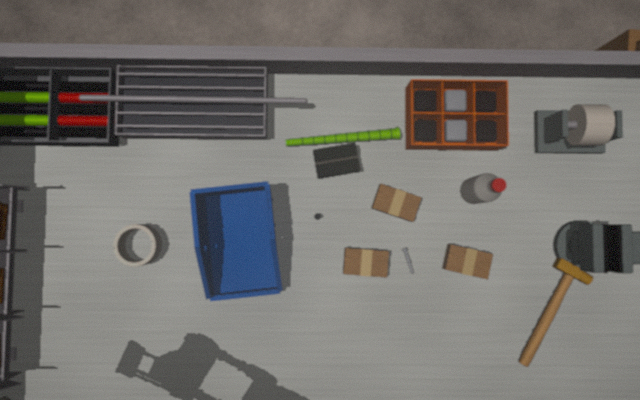

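View pics/scene0.png

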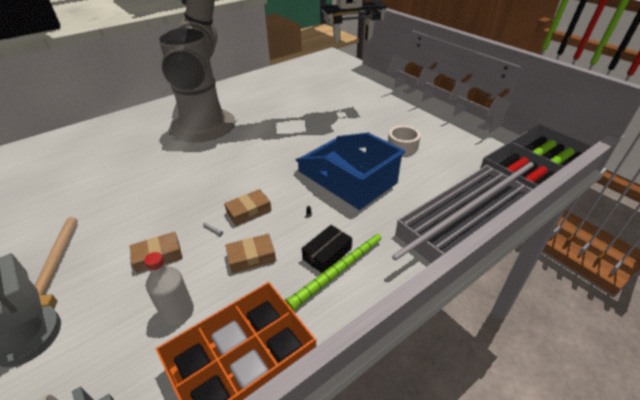

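The top view shows three boxes, at about pixels (397,202), (367,262) and (468,261). The blue bin spans u 192–280, v 183–298, with its high wall at the top (+x). The ferrule is at (318,216), the tip weight at (408,260), the clamp block at (338,160), the grip at v≈136, the bottle at (487,186) and the tape at (137,245).

```bash
cat > h.py <<'E'
import numpy as np,cv2
from plant import get_obs,capture
def cloud(c):
    v,u=np.mgrid[0:400,0:640]; d=c["depth"].astype(float)
    p=np.stack([(u-c["cx"])/c["fx"]*d,(v-c["cy"])/c["fy"]*d,d],-1)
    T=np.linalg.inv(c["camera_from_world"]); w=p@T[:3,:3].T+T[:3,3]; w[d<=0]=np.nan
    return w
def boxes(c,w,zlo=24,zhi=44,lo=(0,0),hi=(400,640)):
    """pieces by height & colour -> minAreaRect in world xy"""
    hsv=cv2.cvtColor(c["image"],cv2.COLOR_RGB2HSV)
    m=((w[...,2]>zlo)&(w[...,2]<zhi)&(hsv[...,0]<25)&(hsv[...,1]>50)).astype(np.uint8)
    r=np.zeros_like(m); r[lo[0]:hi[0],lo[1]:hi[1]]=1; m=m*r
    n,l,s,ce=cv2.connectedComponentsWithStats(m)
    out=[]
    for i in range(1,n):
        if s[i,4]<150: continue
        P=w[l==i]; rc=cv2.minAreaRect(P[:,:2].astype(np.float32))
        out.append((np.round(ce[i]),s[i,4],np.round(rc[0],1),np.round(rc[1],1),round(rc[2],1),round(float(np.median(P[:,2])),1)))
    return out
E
python3 - <<'E'
from h import *
c=dict(np.load("top0.npz")); w=cloud(c)
for b in boxes(c,w): print(b)
hsv=cv2.cvtColor(c["image"],cv2.COLOR_RGB2HSV)
blue=(hsv[...,0]>100)&(hsv[...,0]<125)&(hsv[...,1]>120)
for lo,hi in((100,116),(30,45),(0,10)):
    P=w[blue&(w[...,2]>lo)&(w[...,2]<hi)]
    print(lo,len(P),cv2.minAreaRect(P[:,:2].astype(np.float32)),np.median(P[:,2]))
    q=P[P[:,0]>np.percentile(P[:,0],60)]
    print(P.min(0),P.max(0))
P=w[blue&(w[...,2]>98)]; 
# back rim: outer edge fit
for y0 in range(int(P[:,1].min()),int(P[:,1].max()),20):
    q=P[(P[:,1]>=y0)&(P[:,1]<y0+20)]; 
    if len(q): print(y0,q[:,0].min().round(),np.median(q[:,0]).round(),q[:,0].max().round(),len(q))
E
```

```text
(array([437., 134.]), np.int32(231), array([ 768.4, -265.1]), array([263.2, 123.3]), 55.9, 34.1)
(array([495.,  94.]), np.int32(153), array([ 875.4, -393.5]), array([88.4, 45.3]), 43.2, 34.1)
(array([71., 97.]), np.int32(175), array([854.3, 580.5]), array([77.5, 22. ]), 90.0, 31.1)
(array([ 83., 120.]), np.int32(379), array([799.9, 562.4]), array([ 21.7, 113.5]), 0.6, 31.1)
(array([397., 202.]), np.int32(1125), array([ 616.9, -164.7]), array([99.1, 61.1]), 71.5, 34.2)
(array([468., 261.]), np.int32(1153), array([ 482.6, -329.7]), array([100.8,  60.5]), 76.8, 34.1)
(array([366., 262.]), np.int32(1160), array([478.9, -94.1]), array([100.5,  60.3]), 86.2, 34.3)
(array([573., 271.]), np.int32(295), array([ 453.8, -573.1]), array([86.1, 43.2]), 56.5, 26.0)
(array([544., 327.]), np.int32(365), array([ 334.5, -504.4]), array([ 18. , 197.9]), 61.4, 25.5)
100 854 ((574.64990234375, 200.34805297851562), (142.36642456054688, 171.01991271972656), 7.214075088500977) 107.89298119134116
[493.92667923 108.87193921 100.03620112] [651.70066277 290.01988055 114.4784638 ]
30 339 ((670.7725830078125, 409.7777099609375), (799.5084228515625, 251.07998657226562), 52.2939567565918) 37.19964363579288
[393.22430311 103.33683972  30.28925849] [912.52989034 748.61912528  43.9152097 ]
0 4952 ((522.7081909179688, 198.4521484375), (231.01693725585938, 143.85897827148438), 7.96408748626709) 4.584466210033042
[4.04644139e+02 1.12539447e+02 3.58759078e-02] [644.11254484 280.64435066   9.975918  ]
-598 478.0 514.0 541.0 7
102 508.0 553.0 626.0 177
122 561.0 623.0 652.0 146
142 642.0 647.0 651.0 37
162 640.0 644.0 649.0 33
182 637.0 642.0 647.0 37
202 635.0 640.0 644.0 37
222 633.0 637.0 642.0 36
242 630.0 635.0 640.0 40
262 490.0 550.0 637.0 228
282 560.0 609.0 635.0 101
```

```bash
cat >> h.py <<'E'
from scipy.spatial.transform import Rotation as R
def Rt(yaw,tilt=0):  # yaw deg of tool x; tilt deg: fingertips swing towards world dir (yaw-90)
    return R.from_euler('z',yaw,degrees=True)*R.from_euler('x',180+tilt,degrees=True)
def go(p,yaw,tilt=0,frm=None):
    o=get_obs(); p0,r0=(o["tool_pos"],R.from_euler('xyz',o["tcp_rot"])) if frm is None else (frm[0],Rt(*frm[1:]))
    print("turn",np.round((r0.inv()*Rt(yaw,tilt)).as_rotvec(degrees=True),2),"shift m",np.round(r0.inv().apply(np.array(p)-p0)/1000,4),"at",np.round(o["tool_pos"],1),np.degrees(o["tcp_rot"]).round(1),"t",round(o["time"],2))
E
python3 - <<'E'
from h import *
c=dict(np.load("top0.npz")); w=cloud(c)
hsv=cv2.cvtColor(c["image"],cv2.COLOR_RGB2HSV)
blue=(hsv[...,0]>100)&(hsv[...,0]<125)&(hsv[...,1]>120)
P=w[blue&(w[...,2]>104)&(w[...,2]<112)]; P=P[(P[:,1]>140)&(P[:,1]<262)&(P[:,0]>600)]
f=np.polyfit(P[:,1],P[:,0],1); yaw=-np.arctan(f[0]); print("yaw",np.degrees(yaw),"rim x at y=200",np.polyval(f,200))
ex=np.array([np.cos(yaw),np.sin(yaw)]); ey=np.array([-ex[1],ex[0]])
Q=w[blue&(w[...,2]>100)&(w[...,2]<114)]; Q=Q[Q[:,1]>50]; Q=Q[Q[:,0]>590]; e=Q[:,:2]@ey; a=Q[:,:2]@ex
F=w[blue&(w[...,2]>30)&(w[...,2]<42)]; F=F[(F[:,1]>60)&(F[:,1]<330)&(F[:,0]<500)]
print("ey range",np.percentile(e,[0,2,98,100]),"ex",np.percentile(P[:,:2]@ex,[2,50,98]),"front ex",np.percentile(F[:,:2]@ex,[0,5,50]))
m=np.percentile(e,[1,99]).mean(); xr=np.median(P[:,:2]@ex)
print("bin_back",(xr-2)*ex+m*ey)
red=((hsv[...,0]<6)|(hsv[...,0]>174))&(hsv[...,1]>150); B=w[160:210,470:520][red[160:210,470:520]]; print("cap",np.nanmedian(B,0))
go([478.9,-94.1,120],86.2)
E
```

```text
yaw 6.5743224619638365 rim x at y=200 641.4115656413629
ey range [ 47.99240981  49.26677443 216.4845989  217.88159352] ex [656.2467066  660.03130052 664.16330111] front ex [418.20738895 419.15391823 423.49747984]
bin_back [638.50689238 207.20336159]
cap [ 647.08404279 -348.11177991  164.92127694]
turn [-7.000e-02  4.000e-02  7.112e+01] shift m [-0.4782 -0.4267  0.1066] at [202.2 484.1 226.1] [-179.9   -0.   157.3] t 0.1
```

```bash
python3 -m handwheel '[[[0,0,71.1],[-0.478,-0.427,0.106],1],[[0,0,71.1],[-0.478,-0.427,0.106],1],[[0,0,71.1],[-0.478,-0.427,0.106],1],[[0,0,71.1],[-0.478,-0.427,0.106],1],[[0,0,71.1],[-0.478,-0.427,0.106],1],[[0,0,71.1],[-0.478,-0.427,0.106],1],[[0,0,71.1],[-0.478,-0.427,0.106],1],[[0,0,71.1],[-0.478,-0.427,0.106],1],[[0,0,71.1],[-0.478,-0.427,0.106],1],[[0,0,71.1],[-0.478,-0.427,0.106],1],[[0,0,71.1],[-0.478,-0.427,0.106],1],[[0,0,71.1],[-0.478,-0.427,0.106],1]]'; python3 -c "
from h import *
go([478.9,-94.1,8],86.2)"
```

```text
time: 1.3
tool_pos: [458.0, -51.7, 128.3]
tcp_rot: [-3.141, -0.0, 1.504]
contact_force: [-0.1, 0.2, 0.0]
grip_width: 91.8
finger_force: 0.0
turn [-0.01 -0.02 -0.  ] shift m [-0.0409  0.0237  0.1203] at [458.  -51.7 128.3] [-180.    -0.    86.2] t 1.3
```

```bash
python3 -m handwheel '[[[0,0,0],[-0.041,0.024,0.05],1],[[0,0,0],[-0.041,0.024,0.05],1],[[0,0,0],[-0.041,0.024,0.05],1],[[0,0,0],[-0.041,0.024,0.05],1]]'; python3 -c "
from h import *
go([478.9,-94.1,8],86.2)"
```

```text
time: 1.7
tool_pos: [478.5, -91.7, 78.7]
tcp_rot: [-3.14, -0.001, 1.504]
contact_force: [-0.2, 0.2, -0.2]
grip_width: 92.0
finger_force: 0.0
turn [-0.07 -0.04 -0.01] shift m [-0.0024  0.0007  0.0707] at [478.5 -91.7  78.7] [-179.9   -0.    86.2] t 1.7
```

```bash
python3 -m handwheel '[[[0,0,0],[-0.002,0,0.04],1],[[0,0,0],[-0.002,0,0.07],1],[[0,0,0],[-0.002,0,0.07],1],[[0,0,0],[-0.002,0,0.07],0],[[0,0,0],[-0.002,0,0.07],0],[[0,0,0],[-0.002,0,0.07],0],[[0,0,0],[-0.002,0,0.07],0],[[0,0,0],[-0.002,0,0.07],0],[[0,0,0],[-0.002,0,0.05],0],[[0,0,0],[-0.002,0,0.03],0],[[0,0,0],[-0.002,0,0.03],0],[[0,0,0],[-0.002,0,0.03],0]]';python3 -m handwheel '[[[0,0,0],[0,0,0],0],[[0,0,0],[0,0,0],0]]'
```

```text
time: 2.9
tool_pos: [478.6, -94.1, 48.4]
tcp_rot: [-3.142, -0.0, 1.505]
contact_force: [0.7, 0.4, -5.2]
grip_width: 60.3
finger_force: 30.0
time: 3.1
tool_pos: [478.1, -93.9, 47.8]
tcp_rot: [-3.14, -0.001, 1.505]
contact_force: [0.2, 0.1, -4.0]
grip_width: 59.6
finger_force: 30.0
```

That reads 4.0 N, so this is the middle box. I'll set it back down and heft the one at (617,-165).

```bash
python3 -m handwheel '[[[0,0,0],[0,0,0.02],0],[[0,0,0],[0,0,0.036],0],[[0,0,0],[0,0,0.04],0],[[0,0,0],[0,0,0.04],0],[[0,0,0],[0,0,0.04],1],[[0,0,0],[0,0,0.04],1],[[0,0,0],[0,0,0.04],1],[[0,0,0],[0,0,0.04],1],[[0,0,0],[0,0,0.0],1],[[0,0,0],[0,0,-0.04],1],[[0,0,0],[0,0,-0.04],1],[[0,0,0],[0,0,-0.04],1]]'; python3 -c "
from h import *
go([616.9,-164.7,60],71.5)"
```

```text
time: 4.3
tool_pos: [479.2, -94.3, 89.4]
tcp_rot: [3.14, 0.001, 1.505]
contact_force: [1.0, -0.4, 0.1]
grip_width: 91.5
finger_force: 0.0
turn [1.200e-01 1.000e-02 1.472e+01] shift m [-0.0612  0.142   0.0297] at [479.2 -94.3  89.4] [179.9   0.   86.2] t 4.3
```

```bash
python3 -m handwheel '[[[0,0,14.7],[-0.061,0.142,0.03],1],[[0,0,14.7],[-0.061,0.142,0.03],1],[[0,0,14.7],[-0.061,0.142,0.03],1],[[0,0,14.7],[-0.061,0.142,0.03],1],[[0,0,14.7],[-0.061,0.142,0.03],1],[[0,0,14.7],[-0.061,0.142,0.03],1]]'; python3 -c "
from h import *
go([616.9,-164.7,8],71.5)"
```

```text
time: 4.9
tool_pos: [614.8, -163.5, 57.4]
tcp_rot: [-3.138, -0.0, 1.248]
contact_force: [-0.2, 0.2, -0.4]
grip_width: 92.0
finger_force: 0.0
turn [-0.21 -0.02  0.03] shift m [-0.0005  0.0025  0.0494] at [ 614.8 -163.5   57.4] [-179.8   -0.    71.5] t 4.9
```

```bash
python3 -m handwheel '[[[0,0,0],[0,0.002,0.03],1],[[0,0,0],[0,0.002,0.05],1],[[0,0,0],[0,0.002,0.05],1],[[0,0,0],[0,0.002,0.05],0],[[0,0,0],[0,0.002,0.05],0],[[0,0,0],[0,0.002,0.05],0],[[0,0,0],[0,0.002,0.05],0],[[0,0,0],[0,0.002,0.05],0],[[0,0,0],[0,0.002,0.03],0],[[0,0,0],[0,0.002,0.01],0],[[0,0,0],[0,0.002,0.01],0],[[0,0,0],[0,0.002,0.01],0]]';python3 -m handwheel '[[[0,0,0],[0,0,0],0],[[0,0,0],[0,0,0],0]]'; python3 -c "
from h import *
go([500,0,150],97)"
```

```text
time: 6.1
tool_pos: [618.3, -165.0, 48.5]
tcp_rot: [3.141, -0.0, 1.248]
contact_force: [-0.7, -0.6, -1.6]
grip_width: 60.1
finger_force: 30.0
time: 6.3
tool_pos: [617.7, -164.7, 47.5]
tcp_rot: [-3.139, -0.0, 1.248]
contact_force: [0.6, -0.1, -1.9]
grip_width: 60.0
finger_force: 30.0
turn [ -0.12  -0.04 -25.48] shift m [ 0.1189 -0.164  -0.1021] at [ 617.7 -164.7   47.5] [-179.9   -0.    71.5] t 6.3
```

That reads 1.9 N, so this is the lightest and the heaviest is the one at (483,-330). I'll set this one back down and go there.

```bash
python3 -m handwheel '[[[0,0,0],[0,0,0.02],0],[[0,0,0],[0,0,0.036],0],[[0,0,0],[0,0,0.04],0],[[0,0,0],[0,0,0.04],0],[[0,0,0],[0,0,0.04],1],[[0,0,0],[0,0,0.04],1],[[0,0,0],[0,0,0.04],1],[[0,0,0],[0,0,0.04],1],[[0,0,0],[0,0,0.0],1],[[0,0,0],[0,0,-0.04],1],[[0,0,0],[0,0,-0.04],1],[[0,0,0],[0,0,-0.04],1]]'; python3 -c "
from h import *
go([482.6,-329.7,60],76.8)"
```

```text
time: 7.5
tool_pos: [618.9, -165.2, 89.8]
tcp_rot: [3.139, 0.0, 1.248]
contact_force: [-1.0, 0.3, -0.8]
grip_width: 91.6
finger_force: 0.0
turn [ 0.13  0.01 -5.28] shift m [-0.1992 -0.0772  0.0297] at [ 618.9 -165.2   89.8] [179.9   0.   71.5] t 7.5
```

```bash
python3 -m handwheel '[[[0,0,-5.3],[-0.199,-0.077,0.03],1],[[0,0,-5.3],[-0.199,-0.077,0.03],1],[[0,0,-5.3],[-0.199,-0.077,0.03],1],[[0,0,-5.3],[-0.199,-0.077,0.03],1],[[0,0,-5.3],[-0.199,-0.077,0.03],1],[[0,0,-5.3],[-0.199,-0.077,0.03],1],[[0,0,-5.3],[-0.199,-0.077,0.03],1]]'; python3 -c "
from h import *
go([482.6,-329.7,8],76.8)"
```

```text
time: 8.2
tool_pos: [482.3, -328.6, 58.0]
tcp_rot: [-3.141, -0.001, 1.34]
contact_force: [-0.2, -0.3, 0.5]
grip_width: 91.8
finger_force: 0.0
turn [-0.06 -0.07 -0.01] shift m [-0.0011  0.0006  0.05  ] at [ 482.3 -328.6   58. ] [-1.799e+02 -1.000e-01  7.680e+01] t 8.2
```

```bash
python3 -m handwheel '[[[0,0,0],[-0.001,0,0.03],1],[[0,0,0],[-0.001,0,0.05],1],[[0,0,0],[-0.001,0,0.05],1],[[0,0,0],[-0.001,0,0.05],0],[[0,0,0],[-0.001,0,0.05],0],[[0,0,0],[-0.001,0,0.05],0],[[0,0,0],[-0.001,0,0.05],0],[[0,0,0],[-0.001,0,0.05],0],[[0,0,0],[-0.001,0,0.03],0],[[0,0,0],[-0.001,0,0.0],0],[[0,0,0],[-0.001,0,-0.03],0],[[0,0,0],[-0.001,0,-0.06],0]]';python3 -m handwheel '[[[0,0,0],[0,0,-0.03],0],[[0,0,0],[0,0,-0.03],0],[[0,0,0],[0,0,-0.03],0]]'; python3 -c "
from h import *
ex=np.array([.9934,.1145]);B=np.array([637.5,207.]);p=B-108*ex
print(p);go([*p,155],96.6)"
```

```text
time: 9.4
tool_pos: [481.2, -329.6, 118.7]
tcp_rot: [-3.139, -0.002, 1.341]
contact_force: [0.6, -0.2, -7.5]
grip_width: 60.0
finger_force: 30.0
time: 9.7
tool_pos: [481.5, -329.8, 147.6]
tcp_rot: [-3.14, -0.001, 1.341]
contact_force: [-0.5, 0.9, -7.3]
grip_width: 59.8
finger_force: 30.0
[530.2128 194.634 ]
turn [ -0.06  -0.06 -19.78] shift m [ 0.5218 -0.0722 -0.0069] at [ 481.5 -329.8  147.6] [-179.9   -0.    76.8] t 9.7
```

That reads 7.3 N, which confirms the heaviest. I'll carry it to above the bin.

```bash
python3 -m handwheel '[[[0,0,-2],[0.02,-0.003,-0.007],0],[[0,0,-5],[0.06,-0.01,-0.007],0],[[0,0,-8],[0.11,-0.016,-0.007],0],[[0,0,-10],[0.16,-0.022,-0.007],0],[[0,0,-12],[0.21,-0.03,-0.007],0],[[0,0,-14],[0.26,-0.036,-0.007],0],[[0,0,-16],[0.31,-0.043,-0.007],0],[[0,0,-18],[0.36,-0.05,-0.007],0],[[0,0,-19.8],[0.41,-0.057,-0.007],0],[[0,0,-19.8],[0.46,-0.064,-0.007],0],[[0,0,-19.8],[0.5,-0.07,-0.007],0],[[0,0,-19.8],[0.522,-0.072,-0.007],0]]';python3 -m handwheel '[[[0,0,0],[0,0,0],0],[[0,0,0],[0,0,0],0]]'; python3 - <<'E'
from h import *
for n in("top",):
    c=capture(n); cv2.imwrite(f"pics/{n}1.png",cv2.resize(c["image"][120:320,120:380,::-1],None,fx=3,fy=3))
ex=np.array([.9934,.1145]);B=np.array([637.5,207.]);p=B-108*ex
go([*p,60],96.6)
E
```

```text
time: 10.9
tool_pos: [528.7, 198.5, 153.5]
tcp_rot: [-3.137, -0.001, 1.69]
contact_force: [0.7, -0.3, -5.8]
grip_width: 60.0
finger_force: 30.0
time: 11.1
tool_pos: [529.3, 194.8, 153.8]
tcp_rot: [-3.137, 0.001, 1.689]
contact_force: [-0.4, -0.5, -6.2]
grip_width: 60.1
finger_force: 30.0
turn [-0.2   0.04  0.07] shift m [0.0005 0.001  0.0942] at [529.6 194.1 154.2] [-179.8    0.    96.7] t 11.15
```

View pics/top1.png

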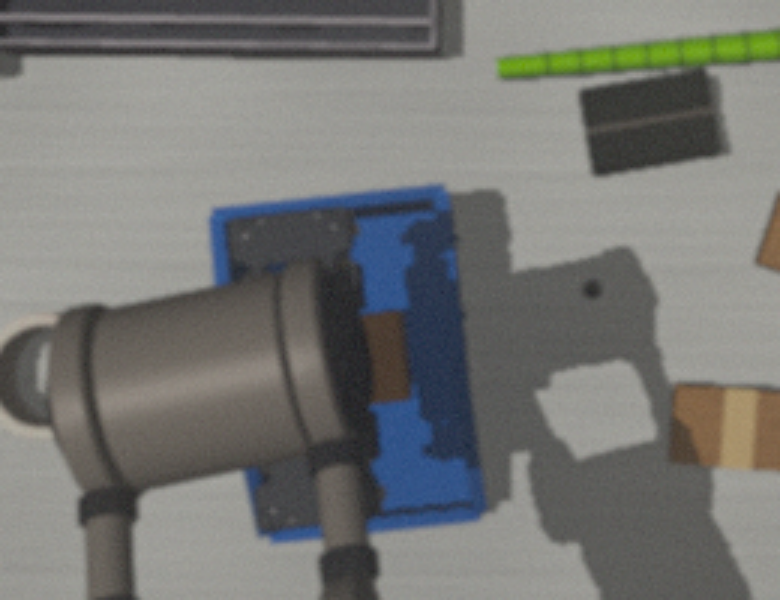

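The crop shows the held box at about (385,355), inside the bin walls (rim at about (215,210)–(445,190)–(480,510)–(260,535)), with the gripper above it. I'll lower it.

```bash
python3 -m handwheel '[[[0,0,0],[0,0.001,0.03],0],[[0,0,0],[0,0.001,0.06],0],[[0,0,0],[0,0.001,0.09],0],[[0,0,0],[0,0.001,0.115],0],[[0,0,0],[0,0.001,0.125],0],[[0,0,0],[0,0.001,0.13],0],[[0,0,0],[0,0.001,0.134],0],[[0,0,0],[0,0.001,0.134],0]]'
```

```text
time: 11.95
tool_pos: [532.5, 194.4, 22.4]
tcp_rot: [3.14, -0.0, 1.686]
contact_force: [0.4, -0.3, -6.3]
grip_width: 59.5
finger_force: 30.0
```

```bash
python3 -m handwheel '[[[0,0,0],[0,0,0.005],0],[[0,0,0],[0,0,0.008],0],[[0,0,0],[0,0,0.01],0],[[0,0,0],[0,0,0.01],0]]';  python3 -m handwheel '[[[0,0,0],[0,0,0],0.8],[[0,0,0],[0,0,0],0.8],[[0,0,0],[0,0,0],0.8],[[0,0,0],[0,0,0],0.8],[[0,0,0],[0,0,-0.03],0.8],[[0,0,0],[0,0,-0.07],0.8],[[0,0,0],[0,0,-0.11],0.8],[[0,0,0],[0,0,-0.13],0.8],[[0,0,0],[0,0,-0.13],0.8]]'
```

```text
time: 12.35
tool_pos: [532.2, 194.6, 13.5]
tcp_rot: [3.14, -0.0, 1.687]
contact_force: [-3.8, -1.4, 6.6]
grip_width: 59.7
finger_force: 30.0
time: 13.25
tool_pos: [533.9, 195.0, 145.3]
tcp_rot: [3.135, -0.001, 1.686]
contact_force: [0.0, 0.2, 0.7]
grip_width: 73.0
finger_force: 0.0
```

```bash
cat >> h.py <<'E'
ex=np.array([.9934,.1145]);ey=np.array([-ex[1],ex[0]]);B=np.array([637.5,207.])
def P(a,b,z): return [*(B+a*ex+b*ey),z]
E
python3 -c "
from h import *
go(P(-165,0,145),96.6,-20)
go(P(-165,0,17),96.6,-20,(P(-165,0,145),96.6,-20))"
```

```text
turn [-19.59  -0.05   0.02] shift m [ 0.0001 -0.0607 -0.0001] at [533.9 195.  145.3] [179.6  -0.   96.6] t 13.25
turn [0. 0. 0.] shift m [ 0.     -0.0438  0.1203] at [533.9 195.  145.3] [179.6  -0.   96.6] t 13.25
```

```bash
python3 -m handwheel '[[[-8,0,0],[0,-0.03,0],0],[[-16,0,0],[0,-0.061,0],0],[[-19.6,0,0],[0,-0.061,0],0],[[-19.6,0,0],[0,-0.061,0],0],[[-19.6,0,0],[0,-0.061,0],0]]'; python3 - <<'E'
from h import *
for n in("scene","top"):
    c=capture(n); w=cloud(c); cv2.imwrite(f"pics/{n}2.png",cv2.resize(c["image"][100:300,(260 if n=="scene" else 120):(450 if n=="scene" else 380),::-1],None,fx=3,fy=3))
    hsv=cv2.cvtColor(c["image"],cv2.COLOR_RGB2HSV)
    m=(hsv[...,0]<25)&(hsv[...,1]>50)&(w[...,2]>34)&(w[...,2]<42)
    Q=w[m]; d=Q[:,:2]-B; a=d@ex; b=d@ey; k=(abs(b)<75)&(a>-228)&(a<0)
    print(n,k.sum()); 
    if k.sum(): print(np.percentile(a[k],[1,99]),np.percentile(b[k],[1,99]),np.median(Q[k][:,2]), cv2.minAreaRect(Q[k][:,:2].astype(np.float32)))
go(P(-165,0,17),96.6,-20)
E
```

```text
time: 13.75
tool_pos: [472.1, 187.7, 142.0]
tcp_rot: [2.8, -0.0, 1.687]
contact_force: [0.9, 0.4, 0.5]
grip_width: 38.6
finger_force: 0.0
scene 247
[-133.86795057  -74.55944986] [-3.88582488 47.20562504] 38.76665409872771 ((530.0435791015625, 216.63694763183594), (62.64727020263672, 53.72998046875), 5.586434364318848)
top 729
[-133.74651703  -77.79183631] [-49.87723657  47.02072063] 38.375369465283256 ((532.0779418945312, 194.34861755371094), (57.64427185058594, 100.34182739257812), 6.398173809051514)
turn [-0.36 -0.02 -0.01] shift m [ 0.0003 -0.0417  0.1181] at [473.2 187.7 142.2] [160.4  -0.   96.6] t 13.85
```

View pics/scene2.png

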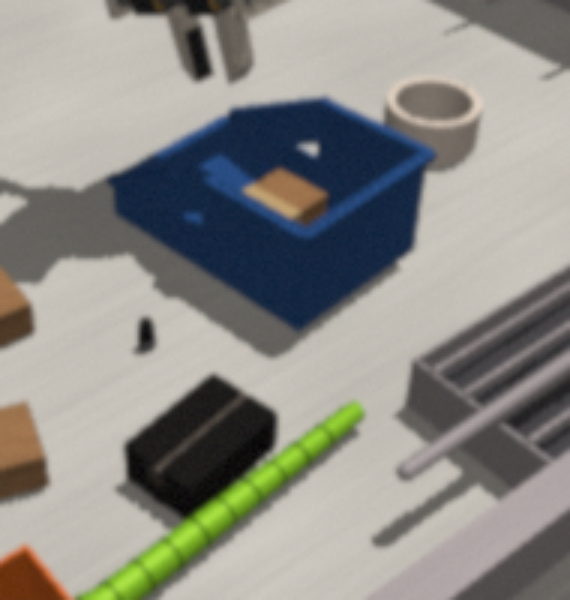

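The crop shows the heavy box lying flat on the bin floor at about (287,195), clear of the walls. Next is the tilted push to the wall.

```bash
python3 -m handwheel '[[[0,0,0],[0,-0.02,0.045],0],[[0,0,0],[0,-0.03,0.085],0],[[0,0,0],[0,-0.04,0.11],0],[[0,0,0],[0,-0.042,0.118],0],[[0,0,0],[0,-0.042,0.118],0],[[0,0,0],[0,-0.042,0.118],0]]'; python3 -c "
from h import *
go(P(-90,0,17),96.6,-20)
go(P(-75,0,17),96.6,-20)"
```

```text
time: 14.45
tool_pos: [478.0, 191.6, 29.6]
tcp_rot: [2.817, 0.006, 1.684]
contact_force: [-0.4, -0.7, 0.0]
grip_width: 0.2
finger_force: 0.0
turn [-1.39  0.35  0.01] shift m [-0.0027  0.0625  0.0344] at [478.  191.6  29.6] [161.4   0.3  96.5] t 14.45
turn [-1.39  0.35  0.01] shift m [-0.0027  0.0767  0.0392] at [478.  191.6  29.6] [161.4   0.3  96.5] t 14.45
```

```bash
python3 -m handwheel '[[[0,0,0],[0,0,0],0]]'; python3 -c "
from h import *
print(np.round(get_obs()['joint_positions'],3)); go(P(-90,0,17),96.6,-20); o=get_obs();d=o['tool_pos'][:2]-B;print(d@ex,d@ey)"
```

```text
time: 14.55
tool_pos: [477.6, 191.5, 30.0]
tcp_rot: [2.817, 0.006, 1.684]
contact_force: [-0.6, -0.2, 0.1]
grip_width: 0.7
finger_force: 0.0
[ 0.266  0.483  2.059 -0.194  0.283  0.33 ]
turn [-1.37  0.35  0.01] shift m [-0.0027  0.0628  0.0349] at [477.6 191.5  30. ] [161.4   0.3  96.5] t 14.55
-160.6519203568715 2.9112603061556945
```

```bash
python3 -c "
from h import *
go(P(-158,0,17),96.6,-8)
f=(P(-158,0,17),96.6,-8)
go(P(-110,0,17),96.6,-8,f)
go(P(-80,0,17),96.6,-20,f)"
```

```text
turn [10.63  0.35 -0.03] shift m [-0.0028 -0.0016  0.0131] at [477.6 191.5  30. ] [161.4   0.3  96.5] t 14.55
turn [0. 0. 0.] shift m [-0.      0.0475  0.0067] at [477.6 191.5  30. ] [161.4   0.3  96.5] t 14.55
turn [-12.   0.   0.] shift m [-0.      0.0772  0.0109] at [477.6 191.5  30. ] [161.4   0.3  96.5] t 14.55
```

```bash
python3 -m handwheel '[[[6,0.3,0],[-0.003,-0.001,0.006],0],[[10.6,0.3,0],[-0.003,-0.0016,0.013],0],[[10.6,0.3,0],[-0.003,-0.0016,0.013],0],[[10.6,0.3,0],[-0.003,-0.0016,0.013],0]]'; python3 -c "
from h import *
go(P(-110,0,17),96.6,-8)
go(P(-80,0,17),96.6,-20)
print(np.round(get_obs()['joint_positions'],3))"
```

```text
time: 14.95
tool_pos: [479.7, 188.4, 16.4]
tcp_rot: [3.002, 0.001, 1.685]
contact_force: [-0.0, -1.0, 0.4]
grip_width: 0.7
finger_force: 0.0
turn [ 0.02  0.08 -0.04] shift m [0.0004 0.0485 0.0062] at [479.7 188.4  16.4] [1.72e+02 1.00e-01 9.66e+01] t 14.95
turn [-11.98   0.08  -0.03] shift m [0.0004 0.0782 0.0104] at [479.7 188.4  16.4] [1.72e+02 1.00e-01 9.66e+01] t 14.95
[ 0.237  0.547  1.912 -0.035  0.544  0.151]
```

```bash
python3 -m handwheel '[[[0,0,0],[0,0.01,0.001],0],[[0,0,0],[0,0.02,0.002],0],[[0,0,0],[0,0.03,0.004],0],[[0,0,0],[0,0.04,0.005],0],[[-2,0,0],[0,0.048,0.006],0],[[-4,0,0],[0,0.052,0.007],0],[[-7,0,0],[0,0.055,0.007],0],[[-10,0,0],[0,0.058,0.008],0],[[-12,0,0],[0,0.061,0.008],0],[[-12,0,0],[0,0.061,0.008],0]]'; python3 -c "
from h import *
go(P(-80,0,17),96.6,-20)
o=get_obs();d=o['tool_pos'][:2]-B;print(d@ex,d@ey,np.round(o['joint_positions'],3))"
```

```text
time: 15.95
tool_pos: [540.1, 195.5, 15.8]
tcp_rot: [2.796, 0.001, 1.686]
contact_force: [-2.8, -0.4, -1.6]
grip_width: 0.3
finger_force: 1.6
turn [-0.18  0.08  0.02] shift m [0.0002 0.0174 0.005 ] at [540.1 195.5  15.8] [1.602e+02 1.000e-01 9.660e+01] t 15.95
-98.06205577360433 -0.25229460813304033 [ 0.238  0.575  1.929 -0.147  0.298  0.256]
```

```bash
python3 -m handwheel '[[[0,0,0],[0,0.005,0.001],0],[[0,0,0],[0,0.009,0.002],0],[[0,0,0],[0,0.013,0.004],0],[[0,0,0],[0,0.015,0.005],0],[[0,0,0],[0,0.016,0.005],0],[[0,0,0],[0,0.017,0.005],0]]'; python3 -c "
from h import *
o=get_obs();d=o['tool_pos'][:2]-B;print(d@ex,d@ey,o['tool_pos'][2],o['contact_force'],np.round(o['joint_positions'],3))"
```

```text
time: 16.55
tool_pos: [558.2, 197.5, 17.3]
tcp_rot: [2.795, 0.001, 1.685]
contact_force: [-3.5, -0.3, -1.8]
grip_width: 0.4
finger_force: 1.5
-79.86995370265969 -0.3587235894693216 17.25002336315091 [-3.48842458 -0.25673029 -1.80076556] [ 0.233  0.592  1.88  -0.129  0.328  0.233]
```

Only sliding friction so far, so I'll push on until it meets the wall.

```bash
python3 -m handwheel '[[[0,0,0],[0,0.001,0.0005],0],[[0,0,0],[0,0.002,0.001],0],[[0,0,0],[0,0.003,0.001],0],[[0,0,0],[0,0.003,0.001],0]]'; python3 -m handwheel '[[[0,0,0],[0,0.001,0.0005],0],[[0,0,0],[0,0.002,0.001],0],[[0,0,0],[0,0.002,0.001],0]]';  python3 -c "
from h import *
o=get_obs();d=o['tool_pos'][:2]-B;print(d@ex,d@ey,o['tool_pos'][2],o['contact_force'])"
```

```text
time: 16.95
tool_pos: [561.6, 198.0, 17.6]
tcp_rot: [2.794, 0.001, 1.685]
contact_force: [-2.7, -0.0, -2.2]
grip_width: 0.4
finger_force: 1.2
time: 17.25
tool_pos: [563.9, 198.2, 17.3]
tcp_rot: [2.794, 0.001, 1.685]
contact_force: [-2.3, -0.2, -2.7]
grip_width: 0.8
finger_force: 1.3
-74.16437194563099 -0.2713662891954447 17.258193544629833 [-2.25821948 -0.23683727 -2.66190432]
```

```bash
python3 -m handwheel '[[[0,0,0],[0,0.001,0.0005],0],[[0,0,0],[0,0.002,0.001],0],[[0,0,0],[0,0.003,0.001],0],[[0,0,0],[0,0.003,0.001],0]]'; python3 -m handwheel '[[[0,0,0],[0,0.001,0.0005],0],[[0,0,0],[0,0.002,0.001],0],[[0,0,0],[0,0.003,0.001],0],[[0,0,0],[0,0.003,0.001],0]]';  python3 -c "
from h import *
o=get_obs();d=o['tool_pos'][:2]-B;print(d@ex,d@ey,o['tool_pos'][2],o['contact_force'])"
```

```text
time: 17.65
tool_pos: [566.5, 198.5, 17.1]
tcp_rot: [2.795, 0.001, 1.685]
contact_force: [-3.7, -1.0, -1.8]
grip_width: 0.6
finger_force: 2.0
time: 18.05
tool_pos: [566.7, 198.5, 16.3]
tcp_rot: [2.801, 0.002, 1.686]
contact_force: [-14.7, -1.8, 5.1]
grip_width: 0.3
finger_force: 7.2
-71.35590589706838 -0.3490352299628221 16.33506806838001 [-14.65055449  -1.81366115   5.14212237]
```

It met the wall at 14.7 N. I'll back off, rise and look.

```bash
python3 -m handwheel '[[[0,0,0],[0,-0.015,-0.005],0],[[0,0,0],[0,-0.028,-0.01],0],[[0,0,0],[0,-0.016,-0.045],0],[[0,0,0],[0,0,-0.09],0],[[8,0,0],[0,0.01,-0.13],0.9],[[16,0,0],[0,0.01,-0.15],1],[[20,0,0],[0,0.01,-0.15],1],[[20,0,0],[-0.04,0,-0.15],1],[[20,0,0],[-0.09,0,-0.15],1],[[20,0,0],[-0.14,0,-0.15],1],[[20,0,0],[-0.19,0,-0.15],1],[[20,0,0],[-0.19,0,-0.15],1]]'; cat >> h.py <<'E'
def inbin(zlo,zhi):
    c=capture("top"); w=cloud(c); hsv=cv2.cvtColor(c["image"],cv2.COLOR_RGB2HSV)
    m=(hsv[...,0]<25)&(hsv[...,1]>50)&(w[...,2]>zlo)&(w[...,2]<zhi)
    Q=w[m]; d=Q[:,:2]-B; a=d@ex; b=d@ey; k=(abs(b)<75)&(a>-228)&(a<10)
    r=cv2.minAreaRect(Q[k][:,:2].astype(np.float32)); d=np.array(r[0])-B
    print(k.sum(),np.percentile(a[k],[1,99]),np.percentile(b[k],[1,99]),np.median(Q[k][:,2]),r,"a,b",d@ex,d@ey)
    return c,w
E
python3 - <<'E'
from h import *
c,w=inbin(33,43)
for b in boxes(c,w,lo=(150,300),hi=(300,520)): print(b)
cv2.imwrite("pics/top3.png",cv2.resize(c["image"][160:320,170:430,::-1],None,fx=3,fy=3))
go([478.9,-94.1,60],86.2)
E
```

```text
time: 19.25
tool_pos: [543.3, -1.5, 159.7]
tcp_rot: [3.139, 0.004, 1.679]
contact_force: [-0.2, 0.7, -0.4]
grip_width: 59.8
finger_force: 0.0
1113 [-59.38618688  -0.71241862] [-50.48540689  47.60326942] 38.36929896059769 ((607.6054077148438, 202.5080108642578), (59.93702697753906, 100.78762817382812), 6.361212730407715) a,b -30.2116207321167 -1.0394111907958978
(array([397., 202.]), np.int32(1117), array([ 617.4, -164.7]), array([99. , 60.1]), 71.6, 34.2)
turn [ 0.13  0.13 10.06] shift m [-0.0876 -0.074   0.0996] at [542.7   1.2 159.5] [1.799e+02 1.000e-01 9.630e+01] t 19.3
```

View pics/top3.png

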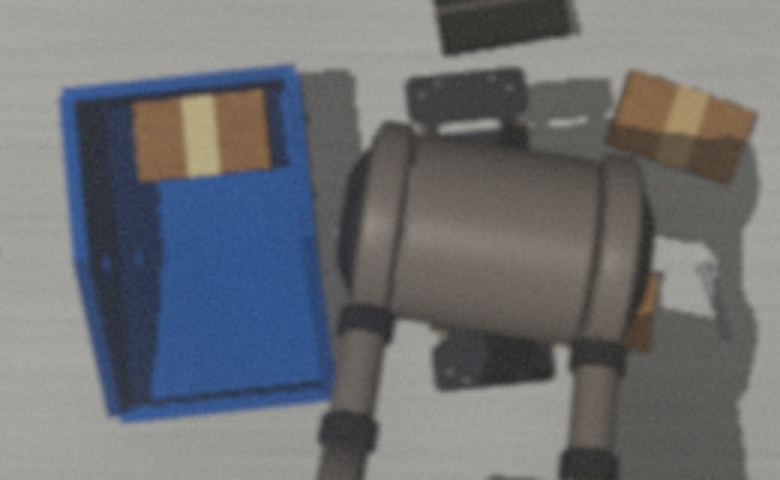

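The crop shows the heavy box flush and square against the back wall, at (200,135). Now the middle box.

```bash
python3 -m handwheel '[[[0,0,8],[-0.04,-0.035,0.04],1],[[0,0,10],[-0.087,-0.074,0.08],1],[[0,0,10],[-0.087,-0.074,0.1],1],[[0,0,10],[-0.087,-0.074,0.1],1],[[0,0,10],[-0.087,-0.074,0.1],1]]'; python3 -c "
from h import *
go([478.9,-94.1,8],86.2)"
```

```text
time: 19.8
tool_pos: [477.7, -90.2, 58.9]
tcp_rot: [-3.14, 0.001, 1.51]
contact_force: [0.0, 0.3, 0.6]
grip_width: 91.5
finger_force: 0.0
turn [-0.08  0.07  0.33] shift m [-0.0037  0.0015  0.0509] at [477.7 -90.2  58.9] [-1.799e+02  1.000e-01  8.650e+01] t 19.8
```

```bash
python3 -m handwheel '[[[0,0,0.3],[-0.004,0.001,0.03],1],[[0,0,0.3],[-0.004,0.001,0.049],1],[[0,0,0.3],[-0.004,0.001,0.049],1],[[0,0,0.3],[-0.004,0.001,0.049],0],[[0,0,0.3],[-0.004,0.001,0.049],0],[[0,0,0.3],[-0.004,0.001,0.049],0],[[0,0,0.3],[-0.004,0.001,0.049],0],[[0,0,0.3],[-0.004,0.001,0.049],0],[[0,0,0.3],[-0.004,0.001,0.03],0],[[0,0,0.3],[-0.004,0.001,0],0],[[0,0,0.3],[-0.004,0.001,-0.04],0],[[0,0,0.3],[-0.004,0.001,-0.08],0]]'; python3 -m handwheel '[[[0,0,0],[0,0,-0.02],0],[[0,0,0],[0,0,-0.02],0]]'; python3 -c "
from h import *
go(P(-58,-1,155),96.4)"
```

```text
time: 21.0
tool_pos: [477.1, -94.2, 139.5]
tcp_rot: [-3.137, 0.001, 1.505]
contact_force: [1.5, -0.8, -4.7]
grip_width: 59.8
finger_force: 30.0
time: 21.2
tool_pos: [479.4, -95.0, 161.4]
tcp_rot: [3.138, 0.003, 1.505]
contact_force: [0.6, 0.3, -4.5]
grip_width: 59.6
finger_force: 30.0
turn [  0.18   0.19 -10.14] shift m [0.3003 0.0811 0.0058] at [479.4 -95.  161.4] [179.8   0.2  86.3] t 21.2
```

```bash
python3 -m handwheel '[[[0,0,-3],[0.03,0.008,0.002],0],[[0,0,-6],[0.07,0.02,0.003],0],[[0,0,-9],[0.12,0.032,0.004],0],[[0,0,-10],[0.17,0.046,0.005],0],[[0,0,-10],[0.22,0.06,0.005],0],[[0,0,-10],[0.26,0.07,0.006],0],[[0,0,-10],[0.285,0.077,0.006],0],[[0,0,-10],[0.3,0.081,0.006],0],[[0,0,-10],[0.3,0.081,0.006],0],[[0,0,-10],[0.3,0.081,0.006],0]]'; python3 -c "
from h import *
go(P(-58,-1,55),96.4)
o=get_obs();d=o['tool_pos'][:2]-B;print(d@ex,d@ey)"
```

```text
time: 22.2
tool_pos: [577.7, 198.6, 150.9]
tcp_rot: [-3.137, 0.002, 1.68]
contact_force: [0.2, -0.7, -4.2]
grip_width: 60.2
finger_force: 30.0
turn [-0.28  0.12 -0.14] shift m [0.0007 0.0029 0.0959] at [577.7 198.6 150.9] [-1.797e+02  1.000e-01  9.630e+01] t 22.2
-60.38216725940376 -1.5080830461126706
```

```bash
python3 -m handwheel '[[[0,0,0],[0,0.001,0.03],0],[[0,0,0],[0,0.001,0.06],0],[[0,0,0],[0,0.001,0.08],0],[[0,0,0],[0,0.001,0.09],0],[[0,0,0],[0,0.001,0.096],0],[[0,0,0],[0,0.001,0.096],0],[[0,0,0],[0,0.001,0.096],0]]'; python3 -c "
from h import *
go(P(-58,-1,48),96.4)
o=get_obs();d=o['tool_pos'][:2]-B;print(d@ex,d@ey)"
```

```text
time: 22.9
tool_pos: [580.0, 199.4, 57.4]
tcp_rot: [-3.141, 0.001, 1.68]
contact_force: [1.5, 0.3, -4.3]
grip_width: 60.1
finger_force: 30.0
turn [-0.02  0.06 -0.15] shift m [-0.0001 -0.      0.0094] at [580.  199.4  57.4] [-1.80e+02  1.00e-01  9.62e+01] t 22.9
-57.983388761355215 -0.9245930919596989
```

```bash
python3 -m handwheel '[[[0,0,0],[0,0,0.004],0],[[0,0,0],[0,0,0.007],0],[[0,0,0],[0,0,0.008],0],[[0,0,0],[0,0,0.008],0]]';python3 -m handwheel '[[[0,0,0],[0,0,0.001],0],[[0,0,0],[0,0,0.002],0],[[0,0,0],[0,0,0.002],0]]'
```

```text
time: 23.3
tool_pos: [579.3, 199.7, 48.7]
tcp_rot: [-3.14, 0.001, 1.68]
contact_force: [-2.0, -0.5, -1.3]
grip_width: 59.8
finger_force: 30.0
time: 23.6
tool_pos: [579.2, 199.7, 48.6]
tcp_rot: [-3.14, 0.001, 1.68]
contact_force: [-7.4, -1.8, 13.3]
grip_width: 60.0
finger_force: 30.0
```

```bash
python3 -m handwheel '[[[0,0,0],[0,0,-0.001],0.73],[[0,0,0],[0,0,-0.001],0.73],[[0,0,0],[0,0,-0.001],0.73],[[0,0,0],[0,0,-0.001],0.73],[[0,0,0],[0,0,-0.02],0.73],[[0,0,0],[0,0,-0.05],0.73],[[0,0,0],[0,0,-0.08],0.73],[[0,0,0],[0,0,-0.08],0.7],[[0,0,0],[0,-0.04,-0.08],0],[[0,0,0],[0,-0.06,-0.08],0],[[0,0,0],[0,-0.06,-0.08],0],[[0,0,0],[0,-0.06,-0.08],0]]'; python3 - <<'E'
from h import *
c,w=inbin(67,77)
cv2.imwrite("pics/top4.png",cv2.resize(c["image"][160:320,170:430,::-1],None,fx=3,fy=3))
go(P(-122,-1,54),96.4)
E
```

```text
time: 24.8
tool_pos: [520.2, 193.2, 126.3]
tcp_rot: [-3.14, 0.001, 1.68]
contact_force: [0.7, 0.7, 0.2]
grip_width: 36.7
finger_force: 0.0
456 [-86.8998843  -30.73202889] [-49.58320728  46.90334283] 72.51582205874581 ((581.8939208984375, 199.31756591796875), (57.6461296081543, 99.05545043945312), 1.9649760723114014) a,b -56.11871768188476 -1.2648339599609368
turn [-0.07  0.06 -0.14] shift m [-0.0007 -0.0043  0.0723] at [520.7 193.2 126.3] [-1.799e+02  1.000e-01  9.630e+01] t 24.85
```

The middle box is on the heavy one: top at 72.5 mm, a=-57, b=-1. Next I lower shut fingers behind it and push.

```bash
python3 -m handwheel '[[[0,0,0],[0,-0.004,0.03],0],[[0,0,0],[0,-0.004,0.06],0],[[0,0,0],[0,-0.004,0.072],0],[[0,0,0],[0,-0.004,0.072],0],[[0,0,0],[0,0.01,0.072],0],[[0,0,0],[0,0.02,0.072],0],[[0,0,0],[0,0.026,0.072],0],[[0,0,0],[0,0.03,0.072],0],[[0,0,0],[0,0.034,0.072],0],[[0,0,0],[0,0.036,0.072],0],[[0,0,0],[0,0.036,0.072],0]]'; python3 -c "
from h import *
go(P(-79,-1,54),96.4)
o=get_obs();d=o['tool_pos'][:2]-B;print(d@ex,d@ey)"
```

```text
time: 25.95
tool_pos: [555.4, 197.1, 55.2]
tcp_rot: [-3.139, 0.001, 1.68]
contact_force: [-4.4, -0.2, 4.9]
grip_width: 0.4
finger_force: 2.3
turn [-0.13  0.06 -0.13] shift m [-0.0005  0.0037  0.0012] at [555.4 197.1  55.2] [-1.799e+02  1.000e-01  9.630e+01] t 25.95
-82.73054553774499 -0.4483728801484634
```

```bash
python3 -m handwheel '[[[0,0,0],[0,0.003,-0.001],0],[[0,0,0],[0,0.006,-0.001],0],[[0,0,0],[0,0.008,-0.001],0],[[0,0,0],[0,0.008,-0.001],0]]'; python3 -m handwheel '[[[0,0,0],[0,0.002,0],0],[[0,0,0],[0,0.004,0],0],[[0,0,0],[0,0.004,0],0]]'; python3 -c "
from h import *
o=get_obs();d=o['tool_pos'][:2]-B;print(d@ex,d@ey)"
```

```text
time: 26.35
tool_pos: [560.8, 197.5, 55.2]
tcp_rot: [-3.133, 0.002, 1.68]
contact_force: [-12.1, -2.3, 7.7]
grip_width: 0.3
finger_force: 6.5
time: 26.65
tool_pos: [560.8, 197.5, 55.2]
tcp_rot: [-3.124, 0.002, 1.681]
contact_force: [-25.4, -4.6, 18.1]
grip_width: 0.1
finger_force: 13.8
-77.23566035327342 -0.6708294728550216
```

```bash
python3 -m handwheel '[[[0,0,0],[0,-0.01,0],0],[[0,0,0],[0,-0.03,0],0],[[0,0,0],[0,-0.03,-0.04],0.3],[[0,0,0],[0,-0.03,-0.08],1],[[0,0,0],[-0.05,-0.03,-0.1],1],[[0,0,0],[-0.1,-0.03,-0.1],1],[[0,0,0],[-0.15,-0.03,-0.1],1],[[0,0,0],[-0.2,-0.03,-0.1],1],[[0,0,0],[-0.22,-0.03,-0.1],1],[[0,0,0],[-0.22,-0.03,-0.1],1]]'; python3 - <<'E'
from h import *
c,w=inbin(67,77)
for b in boxes(c,w,lo=(150,300),hi=(300,520)): print(b)
go([617.4,-164.7,60],71.5)
E
```

```text
time: 27.65
tool_pos: [563.1, -27.3, 156.0]
tcp_rot: [3.141, 0.003, 1.676]
contact_force: [-0.7, 1.3, 0.4]
grip_width: 60.0
finger_force: 0.0
1200 [-59.93874368  -1.22288246] [-49.12837985  48.93341378] 72.53276114005666 ((607.0615844726562, 203.44924926757812), (60.57759094238281, 100.3894271850586), 6.811720848083496) a,b -30.644082943725582 -0.04211719970703082
(array([400., 199.]), np.int32(661), array([ 618.9, -164.8]), array([100.1,  58.4]), 69.6, 34.3)
turn [ 0.    0.09 24.58] shift m [-0.1443  0.0397  0.0961] at [562.6 -25.2 155.9] [-1.80e+02  1.00e-01  9.61e+01] t 27.7
```

The middle box is flush (a=-30.6, top 72.5 mm). Now the lightest.

```bash
python3 -m handwheel '[[[0,0,8],[-0.05,0.013,0.03],1],[[0,0,16],[-0.1,0.027,0.06],1],[[0,0,24.5],[-0.144,0.039,0.08],1],[[0,0,24.5],[-0.144,0.039,0.096],1],[[0,0,24.5],[-0.144,0.039,0.096],1],[[0,0,24.5],[-0.144,0.039,0.096],1]]'; python3 -c "
from h import *
go([617.9,-164.7,10],71.5)"
```

```text
time: 28.3
tool_pos: [616.1, -161.1, 59.5]
tcp_rot: [-3.139, 0.001, 1.254]
contact_force: [0.4, 0.3, 0.9]
grip_width: 91.4
finger_force: 0.0
turn [-0.15  0.08  0.32] shift m [-0.0028  0.003   0.0495] at [ 616.1 -161.1   59.5] [-1.799e+02  1.000e-01  7.180e+01] t 28.3
```

```bash
python3 -m handwheel '[[[0,0,0.3],[-0.003,0.002,0.03],1],[[0,0,0.3],[-0.003,0.002,0.049],1],[[0,0,0.3],[-0.003,0.002,0.049],1],[[0,0,0.3],[-0.003,0.002,0.049],0],[[0,0,0.3],[-0.003,0.002,0.049],0],[[0,0,0.3],[-0.003,0.002,0.049],0],[[0,0,0.3],[-0.003,0.002,0.049],0],[[0,0,0.3],[-0.003,0.002,0.049],0],[[0,0,0.3],[-0.003,0.002,0.03],0],[[0,0,0.3],[-0.003,0.002,0],0],[[0,0,0.3],[-0.003,0.002,-0.04],0],[[0,0,0.3],[-0.003,0.002,-0.08],0]]'; python3 -m handwheel '[[[0,0,0],[0,0,-0.03],0],[[0,0,0],[0,0,-0.03],0],[[0,0,0],[0,0,-0.03],0]]'; python3 -c "
from h import *
go(P(-57,0,170),96.6)"
```

```text
time: 29.5
tool_pos: [616.5, -165.8, 140.5]
tcp_rot: [-3.138, 0.002, 1.247]
contact_force: [1.8, -0.2, -1.3]
grip_width: 59.5
finger_force: 30.0
time: 29.8
tool_pos: [617.0, -165.9, 169.8]
tcp_rot: [-3.14, 0.002, 1.247]
contact_force: [-1.0, 0.8, -2.4]
grip_width: 59.7
finger_force: 30.0
turn [ -0.09   0.1  -25.14] shift m [ 0.3358 -0.1508 -0.0007] at [ 617.  -165.9  169.8] [-1.799e+02  1.000e-01  7.150e+01] t 29.8
```

```bash
python3 -m handwheel '[[[0,0,-3],[0.03,-0.014,0],0],[[0,0,-8],[0.07,-0.032,0],0],[[0,0,-14],[0.11,-0.05,0],0],[[0,0,-20],[0.15,-0.067,0],0],[[0,0,-25],[0.19,-0.085,0],0],[[0,0,-25.1],[0.23,-0.103,0],0],[[0,0,-25.1],[0.27,-0.121,0],0],[[0,0,-25.1],[0.31,-0.139,0],0],[[0,0,-25.1],[0.33,-0.148,0],0],[[0,0,-25.1],[0.336,-0.151,0],0],[[0,0,-25.1],[0.336,-0.151,0],0],[[0,0,-25.1],[0.336,-0.151,0],0]]'; python3 -c "
from h import *
go(P(-57,0,90),96.6)
o=get_obs();d=o['tool_pos'][:2]-B;print(d@ex,d@ey)"
```

```text
time: 31.0
tool_pos: [580.6, 199.5, 168.3]
tcp_rot: [-3.138, 0.002, 1.685]
contact_force: [0.3, 0.1, -1.4]
grip_width: 59.9
finger_force: 30.0
turn [-0.23  0.11 -0.08] shift m [0.0011 0.0007 0.0783] at [580.6 199.5 168.3] [-1.798e+02  1.000e-01  9.650e+01] t 31.0
-57.351431737337144 -0.9543604500364076
```

```bash
python3 -m handwheel '[[[0,0,0],[0.001,0,0.03],0],[[0,0,0],[0.001,0,0.055],0],[[0,0,0],[0.001,0,0.07],0],[[0,0,0],[0.001,0,0.078],0],[[0,0,0],[0.001,0,0.082],0],[[0,0,0],[0.001,0,0.084],0],[[0,0,0],[0.001,0,0.084],0]]'; python3 -m handwheel '[[[0,0,0],[0,0,0.001],0],[[0,0,0],[0,0,0.002],0],[[0,0,0],[0,0,0.002],0]]'
```

```text
time: 31.7
tool_pos: [581.0, 201.3, 85.9]
tcp_rot: [-3.141, 0.001, 1.685]
contact_force: [-0.5, -0.0, -1.8]
grip_width: 59.8
finger_force: 30.0
time: 32.0
tool_pos: [580.7, 201.7, 83.6]
tcp_rot: [-3.14, 0.001, 1.686]
contact_force: [0.0, -0.8, -1.2]
grip_width: 60.1
finger_force: 30.0
```

```bash
python3 -m handwheel '[[[0,0,0],[0,0,0.001],0],[[0,0,0],[0,0,0.002],0],[[0,0,0],[0,0,0.002],0]]'
```

```text
time: 32.3
tool_pos: [580.7, 201.7, 83.5]
tcp_rot: [-3.141, 0.001, 1.686]
contact_force: [-5.7, -1.6, 11.2]
grip_width: 59.7
finger_force: 30.0
```

Seated. I'll release it, rise and move behind.

```bash
python3 -m handwheel '[[[0,0,0],[0,0,-0.001],0.73],[[0,0,0],[0,0,-0.001],0.73],[[0,0,0],[0,0,-0.001],0.73],[[0,0,0],[0,0,-0.001],0.73],[[0,0,0],[0,0,-0.02],0.73],[[0,0,0],[0,0,-0.05],0.73],[[0,0,0],[0,0,-0.08],0.73],[[0,0,0],[0,0,-0.08],0.7],[[0,0,0],[0,-0.04,-0.08],0],[[0,0,0],[0,-0.064,-0.08],0],[[0,0,0],[0,-0.064,-0.08],0],[[0,0,0],[0,-0.064,-0.08],0]]'; python3 - <<'E'
from h import *
c,w=inbin(100,111)
go(P(-120,0,88),96.6)
E
```

```text
time: 33.5
tool_pos: [517.2, 194.4, 161.2]
tcp_rot: [-3.14, 0.001, 1.685]
contact_force: [1.0, 0.5, 1.2]
grip_width: 36.9
finger_force: 0.0
497 [-84.07234282 -28.16403034] [-47.97657765  48.88099101] 106.58296941949493 ((582.0802001953125, 201.87969970703125), (57.42667007446289, 99.07701110839844), 5.727370262145996) a,b -55.64030350952149 1.2590607666015632
turn [-0.09  0.07 -0.04] shift m [-0.0011  0.0005  0.0733] at [517.8 194.4 161.3] [-1.799e+02  1.000e-01  9.660e+01] t 33.55
```

```bash
python3 -m handwheel '[[[0,0,0],[0,0,0.03],0],[[0,0,0],[0,0,0.06],0],[[0,0,0],[0,0,0.073],0],[[0,0,0],[0,0,0.073],0],[[0,0,0],[0,0.01,0.073],0],[[0,0,0],[0,0.02,0.073],0],[[0,0,0],[0,0.027,0.073],0],[[0,0,0],[0,0.032,0.073],0],[[0,0,0],[0,0.037,0.073],0],[[0,0,0],[0,0.039,0.073],0],[[0,0,0],[0,0.039,0.073],0]]'; python3 -c "
from h import *
go(P(-77,0,88),96.6)
o=get_obs();d=o['tool_pos'][:2]-B;print(d@ex,d@ey)"
```

```text
time: 34.65
tool_pos: [556.2, 198.8, 88.4]
tcp_rot: [-3.14, 0.001, 1.685]
contact_force: [1.1, 0.7, -0.5]
grip_width: 0.3
finger_force: 0.0
turn [-0.08  0.07 -0.04] shift m [-0.0011  0.0048  0.0004] at [556.2 198.8  88.4] [-1.799e+02  1.000e-01  9.660e+01] t 34.65
-81.75001722860134 1.137835434220003
```

```bash
python3 -m handwheel '[[[0,0,0],[0,0.003,0],0],[[0,0,0],[0,0.005,0],0],[[0,0,0],[0,0.006,0],0],[[0,0,0],[0,0.006,0],0]]'; python3 -m handwheel '[[[0,0,0],[0,0.001,0],0],[[0,0,0],[0,0.0015,0],0],[[0,0,0],[0,0.0015,0],0]]'; python3 -c "
from h import *
o=get_obs();d=o['tool_pos'][:2]-B;print(d@ex,d@ey)"
```

```text
time: 35.05
tool_pos: [560.4, 199.3, 88.3]
tcp_rot: [-3.136, 0.001, 1.686]
contact_force: [-6.2, -0.3, 4.4]
grip_width: 0.3
finger_force: 3.2
time: 35.35
tool_pos: [560.5, 199.3, 88.3]
tcp_rot: [-3.133, 0.002, 1.686]
contact_force: [-11.8, -1.9, 8.8]
grip_width: 0.0
finger_force: 5.9
-77.37205466448665 1.1946095779601102
```

It met the wall. I'll back off, clear out and check.

```bash
python3 -m handwheel '[[[0,0,0],[0,-0.01,0],0],[[0,0,0],[0,-0.035,0],0],[[0,0,0],[0,-0.035,-0.04],0],[[0,0,0],[0,-0.035,-0.08],0],[[0,0,0],[-0.05,-0.035,-0.1],0],[[0,0,0],[-0.1,-0.035,-0.1],0],[[0,0,0],[-0.15,-0.035,-0.1],0],[[0,0,0],[-0.2,-0.035,-0.1],0],[[0,0,0],[-0.25,-0.035,-0.1],0],[[0,0,0],[-0.25,-0.035,-0.1],0],[[0,0,0],[-0.25,-0.035,-0.1],0]]'; python3 - <<'E'
from h import *
c,w=inbin(100,111)
s=capture("scene")["image"]; cv2.imwrite("pics/end.png",cv2.resize(np.vstack([c["image"][160:320,170:430],s[120:250,250:510]])[:,:,::-1],None,fx=2,fy=2))
E
```

```text
time: 36.45
tool_pos: [557.2, -53.9, 188.5]
tcp_rot: [-3.14, 0.001, 1.682]
contact_force: [0.4, 1.6, -0.5]
grip_width: 0.7
finger_force: 0.0
1252 [-60.39429998  -2.14867667] [-47.6391131   50.31346629] 106.5397969349151 ((606.3359985351562, 205.3055419921875), (59.91260528564453, 100.65767669677734), 6.061441421508789) a,b -31.15233449707031 1.8850035827636722
```

View pics/end.png

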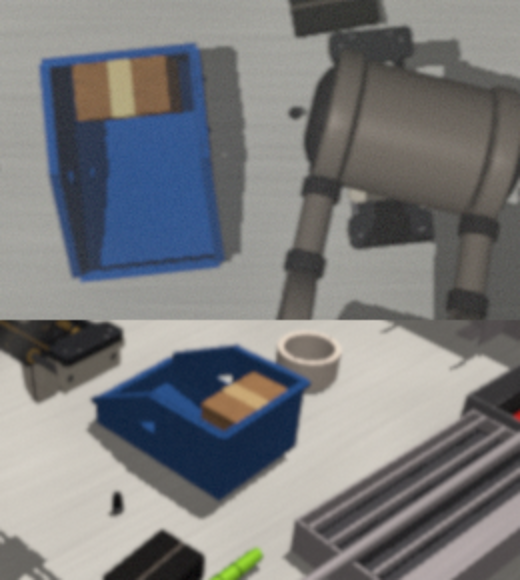

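The pile is square and flush against the back wall: (120,88) in the top view, (245,400) in the scene view. The top box is at 106.5 mm and a=-31, and the robot is clear, so I'm handing it in.

```bash
python3 -c "
from plant import close_job
print(close_job())"
```

```text
the job is handed in; nothing more can be done
None
```

The boxes are piled heaviest, middle, lightest and pushed flush against the bin's back wall. The job was handed in at about 36.5 s with the robot clear; no verdict came back.

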